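# Hang the L-shaped counter sign level

### The job

Take the L-shaped white sign out of its slotted holder and hang it on the counter stand's peg by the one of its five holes that lets it hang level, bar on top and leg down, seated on the thin shaft behind the peg's wider head, then let go so that it hangs free and still. The peg may be clamped a little to either side, so feel for it gently and never push hard on the peg; leave the pen cup, stapler and tape dispenser where they are.

Things in the scene. Friction and masses are not known exactly. Their poses are not given: they have to be found in the camera images.
- sign: L-shaped white metal plate, 5 mm thick, uniform, 0.13 to 0.25 kg. Bar 170 x 40 mm (x -85 to 85, z -20 to 20); leg 60 mm wide below one end (x 25 to 85, z -20 to -142). Five round 15 mm holes, 30 mm apart, along z = 0. Origin: centre of the bar, mid thickness; x along the bar to the leg's end, y normal to the plate, z up. Starts upright, leg in the holder's slot, may lean slightly.
- hole_a (a point): Centre of the sign's first (farthest from the leg's end) hole, at x = -60 mm in the sign's frame; axes as the sign's.
- hole_b (a point): Centre of the sign's second hole, at x = -30 mm in the sign's frame; axes as the sign's.
- hole_c (a point): Centre of the sign's middle hole, at x = 0 mm in the sign's frame; axes as the sign's.
- hole_d (a point): Centre of the sign's fourth hole, at x = 30 mm in the sign's frame; axes as the sign's.
- hole_e (a point): Centre of the sign's fifth hole, at x = 60 mm in the sign's frame; axes as the sign's.
- holder: Fixed black plastic holder: base 80 x 110 x 12 mm, on it a block 90 mm long, 32 mm thick, top at z = 58 mm, with an upright slot 68 mm long (y), 7.6 mm wide (x), 46 mm deep, in which the sign's leg stands; raise the sign 50 mm or more to clear it. Origin: centre of the underside, z up; the sign's x points along +y.
- stand: Fixed dark steel stand: base 130 x 140 x 10 mm, post with a cross bar (70 mm along y, front face at x = 46, top at z = 211 mm). A level steel peg sticks out of a small block on the bar towards -x (to the robot): axis at z = 200; shaft 8 mm thick from x = 36 to -10, then a head 11 mm thick to the flat nose at x = -20, rim chamfered 1.2 mm. Origin: underside below the bar's middle; z up.
- peg_nominal (a point): Fixed point of the stand at x = 12, y = 0, z = 200 mm in its frame, axes as the stand's: mid length of the peg's shaft (nose 32 mm to -x, head's rear 22 mm) if the peg were in the middle of the cross bar. The peg is clamped anywhere up to 12 mm to either side along y; where is NOT reported and must be felt or seen. The clamp holds against 25 N.
- pen_cup: Bystander: empty black cup, 76 mm across, 95 mm high; origin at the centre of the underside.
- stapler: Bystander: stapler, 36 x 130 x 48 mm, lying along its y; origin at the centre of the underside.
- tape: Bystander: desk tape dispenser, 60 x 140 mm, about 90 mm high; origin at the centre of the underside.
Not all that is in view belongs to the job. Several things have the shape of the stand; the one meant has the colours described above.

How it is judged:
By the outcome, as a careful person would: the job done as asked, in the order asked, and still so for the second after the job is handed in, with the robot touching nothing.
It also fails if it takes over 64 s, if anything falls off the work surface, if the arm or the gripper's body presses on something with over 40 N, if the wrist force passes 120 N, or if a joint passes its speed limit or range.

### The arm

A 6-joint arm with a two-finger parallel gripper is mounted at the origin on the work surface. World frame = base frame: x ahead of the robot, y to its left, z up, the work surface at z = 0. Lengths are in m, angles in rad, forces in N, time in s.
With the tool pointing down it reaches from about 0.375 to 0.9 m from the base axis. Payload 3.1 kg.
Tool frame: the origin (TCP) lies between the finger pads; the fingertips stand manip.nose_length ahead of it and the grasp point (between the pads) lies 5 mm behind it (manip.nose_length is the distance from the TCP to the fingertips, in m); z points along the fingers, y is the line along which they close (so a half turn about z gives the same grasp; the last joint's range is limited). The gripper opens to 85 mm and grips with 20 to 120 N. Pads are 22 mm wide; open, the fingers measure 114 mm over their backs; the gripper's body (76 mm by 85 mm) begins 54 mm behind the grasp point. The pads swing forward as they close: fully open they stand 13 mm farther back than shut.
Start: joints at [-1.5, 0.527, 1.433, -0, 1.181, -0.178], TCP at [0.154, -0.606, 0.245] pointing down, gripper open.
Joint ranges: [-3.08, 3.08], [-0.75, 2.2], [0.22, 2.44], [-1.43, 4.57], [0, 2.65], [-2.85, 2.85]. Speed limits (rad/s): [2.79, 2.79, 3.14, 3.14, 3.14, 3.14].

### API

Orientations are given as a unit quaternion [x, y, z, w].
In Python, from station import monitor, eyes, job, manip gives the robot as it stands.
- The arm moves only by the shell command python3 -m pendant 'ROWS' [FORCE]. ROWS is JSON, a list that holds one entry, the list of rows, each a list of 7 numbers: the shift along the tool's x, y, z as a fraction of full scale, then the turn, a rotation vector about the tool's x, y, z as a fraction of full scale, then the opening, from 0 (shut) to 1 (fully open). A call has 1 to 20 rows; each row shifts and turns the commanded pose from where the row before left it, along the tool's axes as they then stand; what a row does not reach is not made up. Full scale, the value 1, is 800 mm for a shift and 0.12 rad for a turn. A row lasts 1/10 s, in which the tool goes at most 50 mm and 8.59 degrees, less where a joint would pass 70% of its speed; a pose out of reach is approached as far as the arm can. A call with a number of a shift or a turn outside -1 to 1 is refused whole. A call with a gripper value outside its range is refused whole. The fingers move at their own pace and stop on an object; FORCE is the grip in N (left out, the last holds). Time passes only in rows, so rows that do not move let the fingers close. It gives the time, the measured TCP pose, the force, the opening and the grip force at its end, in the units of the state.
- monitor.sense(): the state, without advancing time (a new reading comes with each control period).
- eyes.snapshot(name): name is "side" or "top" or "wrist"; returns a dict with "pixels" (480x640x3 uint8, red, green, blue), "depth" (480x640 float32, m along the optical axis (not along the pixel's ray), 0 where there is no reading), "intrinsics" (3x3 intrinsics, pixels), "eye" and "attitude" of the camera in the world. Camera axes: x right, y down, z forward; pixel columns grow to the right and rows downward; lengths in m; the calibration is good to about 2 mm. The wrist camera is an equidistant fisheye: a pixel r from the principal point sees the ray r / f radians off the axis. A picture is of the moment at which its call begins.
- job.sign_off(): hands the job in; it is judged then, once.
The state is a dict: "t": time; "q": joint angles; "qd": joint speeds; "tau": joint torques, N m; "tcp_pos": TCP position; "tool_rot": TCP orientation; "force": force on the tool from outside, world axes, zero at the start; "ft_torque": the same for the moment, N m; "finger_gap": opening from 0.0 (shut) to 1.0 (fully open); "gripper_force": force on a finger pad.
Only numpy, scipy, OpenCV 4.12 (cv2) and the standard library are available. Lean on these libraries where they do the work, as an engineer would, in place of code of your own. Each camera call takes 0.05 s, during which the arm holds its last target. There are 200 camera calls.

## Working session

There is one attempt and no reset: what is moved stays moved. The work goes in short steps, Python scripts to look and compute and a shell command to move; the robot and the scene stay as the last step left them, time stands still between calls to the robot, and variables do not carry over. Pictures are saved under pics/ and viewed, at most 13 in all, crops included, and the job is handed in when it is done.

```bash
ls; mkdir -p pics; python3 - <<'E'
from station import monitor, eyes, job, manip
import cv2,pickle,numpy as np
print(manip.nose_length, monitor.sense())
for n in("side","top","wrist"):
    s=eyes.snapshot(n); pickle.dump(s,open(f"pics/{n}0.pkl","wb"))
    cv2.imwrite(f"pics/{n}0.png",s["pixels"][:,:,::-1]); print(n,s["intrinsics"],s["eye"],s["attitude"])
E
```

```text
pics
0.014 {'t': 0.0, 'q': array([-1.50052259e+00,  5.28470624e-01,  1.43390663e+00, -4.03409034e-05,
        1.18141245e+00, -1.78511515e-01]), 'qd': array([-3.17290143e-04, -9.38614652e-04, -2.08608048e-03,  4.65042647e-05,
       -1.46764906e-03, -7.79767869e-04]), 'tau': array([ 1.17452772e-03, -4.42354202e+01, -1.78025597e+01,  4.41954262e-05,
        8.60494998e-03,  4.08992392e-06]), 'tcp_pos': array([ 0.15385342, -0.60505139,  0.24432948]), 'tool_rot': array([ 9.92271657e-01,  1.24079616e-01,  4.07970892e-05, -1.09792515e-03]), 'force': array([-0.39353   ,  1.23290989, -0.50845537]), 'ft_torque': array([-0.02458277, -0.02080427, -0.02377779]), 'gripper_force': 0.0, 'finger_gap': 0.9991485713145551}
side [[530.24038128   0.         324.68390264]
 [  0.         530.24038128 237.39290355]
 [  0.           0.           1.        ]] [0.3223869  0.83926591 1.06319474] [-0.11792835  0.91876168 -0.37472759  0.03935874]
top [[576.15265297   0.         328.24410543]
 [  0.         576.15265297 246.62757958]
 [  0.           0.           1.        ]] [ 0.41881019 -0.0461732   1.42391642] [-0.69921146  0.71402982 -0.01926695  0.02989209]
wrist [[371.64829954   0.         314.0484403 ]
 [  0.         371.64829954 240.00454434]
 [  0.           0.           1.        ]] [ 0.2349662  -0.58448411  0.3735525 ] [ 0.7783306  -0.6059923  -0.10166598  0.12899162]
```

View pics/side0.png

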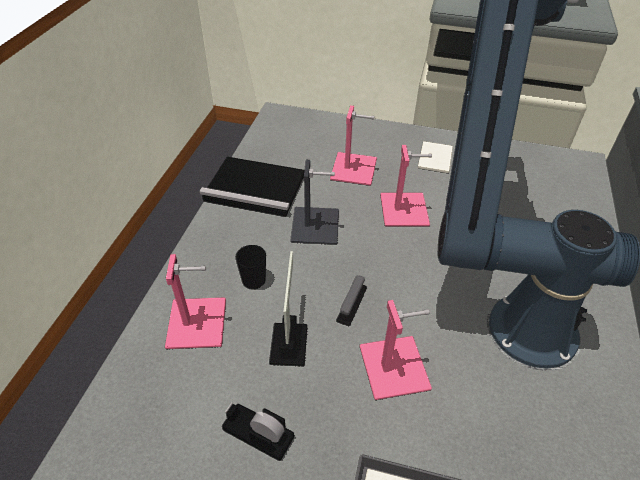

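View pics/top0.png

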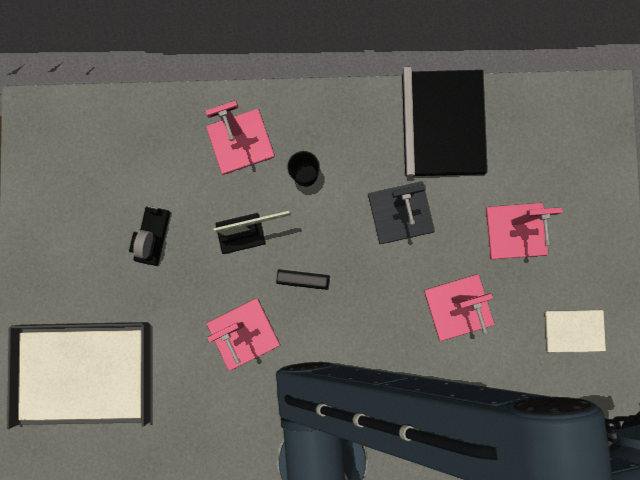

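The stand candidates are the pink ones at side px (195,320), (395,365), (405,205) and (355,165), and the dark steel one at side (315,205) = top (402,213). Only the dark one fits the description. The sign is at top (252,221) and its holder at (240,235). I'll confirm the stand in a crop and measure both.

```bash
cat > h.py <<'E'
import numpy as np,cv2,pickle
from scipy.spatial.transform import Rotation as R
def cloud(s):
    K=s["intrinsics"];d=s["depth"];v,u=np.indices(d.shape)
    c=np.stack([(u-K[0,2])/K[0,0]*d,(v-K[1,2])/K[1,1]*d,d],-1)
    return c@R.from_quat(s["attitude"]).as_matrix().T+s["eye"]
E
python3 - <<'E'
from h import *
for n,(r0,r1,c0,c1) in dict(top=(165,265,190,320),side=(235,350,260,320)).items():
    s=pickle.load(open(f"pics/{n}0.pkl","rb"));P=cloud(s);p=s["pixels"].astype(int)
    m=np.zeros(P.shape[:2],bool);m[r0:r1,c0:c1]=1
    w=m&(p.min(2)>110)&(P[...,2]>.07)&(s["depth"]>0);X=P[w];print(n,"sign",len(X))
    if len(X)>20:
        print(np.percentile(X,[1,50,99],axis=0).round(4).tolist())
        a=X-np.median(X,0);U=np.linalg.svd(a,full_matrices=False);print(U[1],U[2].round(4).tolist())
    b=m&(s["depth"]>0)&(p.max(2)<60)&(P[...,2]>.045)&(P[...,2]<.065);X=P[b]
    if len(X)>20: print("holder top",len(X),X.min(0),X.max(0),cv2.minAreaRect((X[:,:2]*1000).astype(np.float32)))
for n,(r0,r1,c0,c1) in dict(top=(175,250,360,445),side=(155,245,285,345)).items():
    s=pickle.load(open(f"pics/{n}0.pkl","rb"));P=cloud(s);z=P[...,2]
    m=np.zeros(z.shape,bool);m[r0:r1,c0:c1]=1;m&=s["depth"]>0
    X=P[m&(z>.005)&(z<.015)&(s["pixels"].max(2)<75)];print(n,"base",len(X),cv2.minAreaRect((X[:,:2]*1000).astype(np.float32)),np.median(X[:,2]))
    X=P[m&(z>.18)&(z<.225)];print("upper",len(X),X.min(0),X.max(0))
    print(X[np.argsort(X[:,0])][::max(1,len(X)//45)].round(4).tolist())
a=pickle.load(open("pics/top0.pkl","rb"))["pixels"];b=pickle.load(open("pics/side0.pkl","rb"))["pixels"]
f=lambda i:cv2.resize(i[...,::-1],(400,400),interpolation=cv2.INTER_CUBIC)
cv2.imwrite("pics/crop1.png",np.vstack([np.hstack([f(a[165:265,355:455]),f(b[150:250,265:365])])]))
E
```

```text
top sign 187
[[0.5497, 0.0581, 0.1674], [0.5682, 0.137, 0.1733], [0.5862, 0.2202, 0.179]]
[0.67743897 0.03482539 0.02108785] [[-0.2108, 0.9775, 0.0066], [-0.1715, -0.0436, 0.9842], [-0.9624, -0.2063, -0.1769]]
holder top 310 [ 0.53313806 -0.00362182  0.0450445 ] [0.71464917 0.23755334 0.06430586] ((620.8240356445312, 113.4993896484375), (63.82185745239258, 292.6642150878906), 41.19923782348633)
side sign 243
[[0.5483, 0.0583, 0.0843], [0.5615, 0.1644, 0.1723], [0.5856, 0.2256, 0.1776]]
[0.87275765 0.3512294  0.02706871] [[0.2036, -0.9576, 0.2039], [0.0556, -0.1966, -0.9789], [-0.9775, -0.2107, -0.0132]]
holder top 382 [ 0.53191001 -0.00095003  0.04520285] [0.68940169 0.24094081 0.06429085] ((603.7608032226562, 113.10084533691406), (54.550899505615234, 283.1819763183594), 29.998594284057617)
top base 2230 ((606.233642578125, -214.07431030273438), (175.88217163085938, 172.041015625), 88.63265991210938) 0.009631693113061557
upper 371 [ 0.54800163 -0.23678878  0.18005531] [ 0.63230124 -0.16758739  0.2174761 ]
[[0.548, -0.2072, 0.2068], [0.5508, -0.2037, 0.2014], [0.5543, -0.2051, 0.2079]
[... 2168 characters left out ...]
0.1913], [0.6106, -0.1878, 0.1949], [0.6114, -0.1907, 0.1959], [0.6124, -0.1657, 0.2022], [0.6128, -0.1674, 0.2105], [0.6136, -0.1989, 0.2087], [0.6143, -0.1823, 0.2116], [0.6151, -0.1657, 0.195], [0.6154, -0.1769, 0.2155], [0.616, -0.179, 0.2105], [0.6162, -0.1893, 0.209], [0.6172, -0.1926, 0.2127], [0.6177, -0.2139, 0.2095], [0.6181, -0.2055, 0.2092], [0.6186, -0.1883, 0.2092], [0.6193, -0.1906, 0.2106], [0.6199, -0.212, 0.2105], [0.6206, -0.1766, 0.2114], [0.621, -0.1969, 0.2151], [0.6217, -0.1898, 0.2107], [0.6228, -0.2126, 0.2094], [0.6239, -0.236, 0.208], [0.6244, -0.1993, 0.2094], [0.6251, -0.2114, 0.2131], [0.6271, -0.2281, 0.21], [0.6278, -0.2209, 0.2087], [0.6302, -0.2199, 0.2089]]
```

View pics/crop1.png

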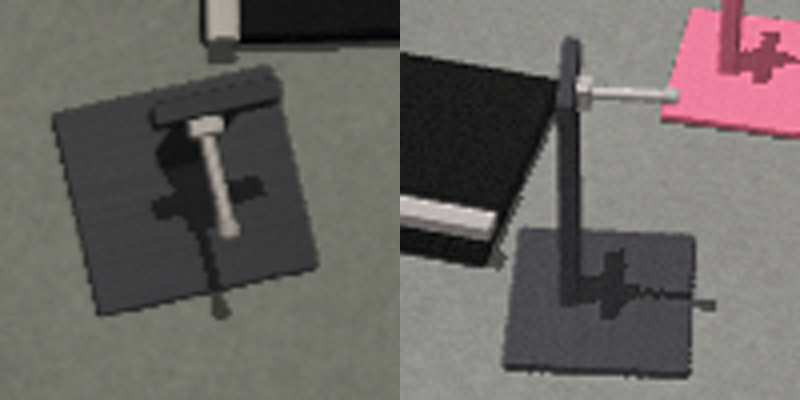

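The crop shows the dark stand, with its light-coloured peg running from top px (406,196) at the block to (412,223) at the nose. The stand is confirmed. Next come precise fits of the peg axis, base yaw and the sign's top edge.

```bash
cat >> h.py <<'E'
def onplane(s,u,v,z):
    K=s["intrinsics"];d=np.stack([(u-K[0,2])/K[0,0],(v-K[1,2])/K[1,1],np.ones(len(u))],-1)@R.from_quat(s["attitude"]).as_matrix().T
    return s["eye"]+d*((z-s["eye"][2])/d[:,2])[:,None]
def line(X):
    vx,vy,x0,y0=cv2.fitLine((X[:,:2]).astype(np.float32),cv2.DIST_HUBER,0,.001,.001).ravel();t=(X[:,:2]-[x0,y0])@[vx,vy]
    return np.array([x0,y0])+np.outer(np.percentile(t,[0.5,99.5]),[vx,vy]),np.degrees(np.arctan2(vy,vx))
E
python3 - <<'E'
from h import *
s=pickle.load(open("pics/top0.pkl","rb"));p=s["pixels"].astype(int);P=cloud(s)
def sel(r0,r1,c0,c1,cond):
    m=np.zeros(cond.shape,bool);m[r0:r1,c0:c1]=1;v,u=np.nonzero(m&cond);return u.astype(float),v.astype(float)
u,v=sel(199,228,396,420,p.min(2)>105); print(len(u),"peg",line(onplane(s,u,v,.203)))
u,v=sel(180,245,365,440,(p.max(2)<75)&(P[...,2]<.02)); X=onplane(s,u,v,.01);print("base",cv2.minAreaRect((X[:,:2]*1000).astype(np.float32)))
h=cv2.convexHull((X[:,:2]*1000).astype(np.float32));a=cv2.approxPolyDP(h,8,True)[:,0];print(a.tolist())
u,v=sel(205,235,208,296,(p.min(2)>130));u0,v0=u,v
print("sign",len(u),line(onplane(s,u,v,.175)))
print("rows/col",[(int(c),v0[u0==c].min(),v0[u0==c].max()) for c in np.unique(u0)[::8]])
s=pickle.load(open("pics/side0.pkl","rb"));p=s["pixels"].astype(int);P=cloud(s)
u,v=sel(166,182,311,336,p.min(2)>105); print(len(u),"peg side",line(onplane(s,u,v,.203)))
u,v=sel(245,350,270,310,(p.min(2)>110)&(P[...,2]>.05)); X=P[v.astype(int),u.astype(int)]
n=np.linalg.lstsq(np.c_[X[:,1:],np.ones(len(X))],X[:,0],rcond=None)[0];print("plane x=ay+bz+c",n,X.min(0),X.max(0),len(X))
E
```

```text
80 peg (array([[ 0.55035429, -0.20822325],
       [ 0.60228992, -0.19768883]]), np.float32(11.466091))
base ((595.2427368164062, -206.75515747070312), (156.1498260498047, 139.29837036132812), 11.684004783630371)
[[672.7125854492188, -261.0465393066406], [678.5737915039062, -224.18350219726562], [645.8466796875, -126.90288543701172], [523.7637939453125, -150.84519958496094], [519.65869140625, -226.78843688964844], [550.4131469726562, -286.60614013671875]]
sign 173 (array([[0.54962402, 0.22217331],
       [0.58520494, 0.05766106]]), np.float32(-77.79597))
rows/col [(213, np.float64(228.0), np.float64(229.0)), (221, np.float64(227.0), np.float64(228.0)), (229, np.float64(225.0), np.float64(226.0)), (237, np.float64(223.0), np.float64(224.0)), (245, np.float64(221.0), np.float64(222.0)), (253, np.float64(219.0), np.float64(220.0)), (261, np.float64(217.0), np.float64(218.0)), (269, np.float64(215.0), np.float64(217.0)), (277, np.float64(213.0), np.float64(215.0)), (285, np.float64(211.0), np.float64(213.0))]
364 peg side (array([[ 0.57050077, -0.23570856],
       [ 0.58258361, -0.1599887 ]]), np.float32(80.933586))
plane x=ay+bz+c [-0.24479951 -0.08137151  0.61525768] [0.3223869  0.05683129 0.05227619] [0.58792507 0.83926591 1.06319474] 266
```

```bash
python3 -m pendant '[[[0,0,-0.01,0,0,-1,1],[0,0,-0.01,0,0,-1,1],[0,0,-0.01,0,0,-1,1],[0,0,-0.01,0,0,-1,1],[0,0,-0.01,0,0,-1,1],[0,0,-0.01,0,0,-1,1],[0,0,-0.01,0,0,-1,1],[0,0,-0.01,0,0,-1,1],[0,0,-0.01,0,0,-1,1],[0,0,-0.01,0,0,-1,1],[0,0,-0.01,0,0,-1,1],[0,0,-0.01,0,0,-1,1],[0,0,-0.01,0,0,-0.75,1]]]' 60
```

```text
t: 1.45
tcp_pos: [0.1539, -0.6054, 0.3491]
tool_rot: [0.628, 0.778, 0.0, -0.0]
force: [-0.8, 0.7, 0.1]
finger_gap: 1.003
gripper_force: 0.0
```

```bash
python3 -m pendant '[[[0.02,0.016,0,0,0,0,1],[0.0445,0.0355,0,0,0,0,1],[0.0465,0.037,0,0,0,0,1],[0.0465,0.037,0,0,0,0,1],[0.0465,0.037,0,0,0,0,1],[0.0465,0.037,0,0,0,0,1],[0.0465,0.037,0,0,0,0,1],[0.0465,0.037,0,0,0,0,1],[0.0465,0.037,0,0,0,0,1],[0.0465,0.037,0,0,0,0,1],[0.0465,0.037,0,0,0,0,1],[0.0465,0.037,0,0,0,0,1],[0.0465,0.037,0,0,0,0,1],[0.0465,0.037,0,0,0,0,1],[0.0465,0.037,0,0,0,0,1],[0.0465,0.037,0,0,0,0,1],[0.0465,0.037,0,0,0,0,1],[0.0465,0.037,0,0,0,0,1],[0.0465,0.037,0,0,0,0,1],[0.0285,0.0225,0,0,0,0,1]]]' 60
```

```text
t: 3.45
tcp_pos: [0.559, 0.2051, 0.3488]
tool_rot: [0.629, 0.777, 0.0, -0.0]
force: [-1.0, -0.4, -0.3]
finger_gap: 1.0
gripper_force: 0.0
```

```bash
cat > w.py <<'E'
from station import eyes,monitor
import sys,cv2,pickle
n,k=sys.argv[1:3]
s=eyes.snapshot(n);pickle.dump(s,open(f"pics/{k}.pkl","wb"));cv2.imwrite(f"pics/{k}.png",s["pixels"][:,:,::-1])
m=monitor.sense();print(m["t"],m["tcp_pos"].round(4),m["tool_rot"].round(4),m["force"].round(1),s["eye"],s["attitude"])
E
python3 w.py wrist w1
```

```text
3.5 [0.5606 0.208  0.3486] [ 6.283e-01  7.780e-01  2.300e-03 -5.000e-04] [2.4 2.  1.5] [0.54161309 0.28709585 0.47792883] [0.98108612 0.10288566 0.0170821  0.16307291]
```

View pics/w1.png

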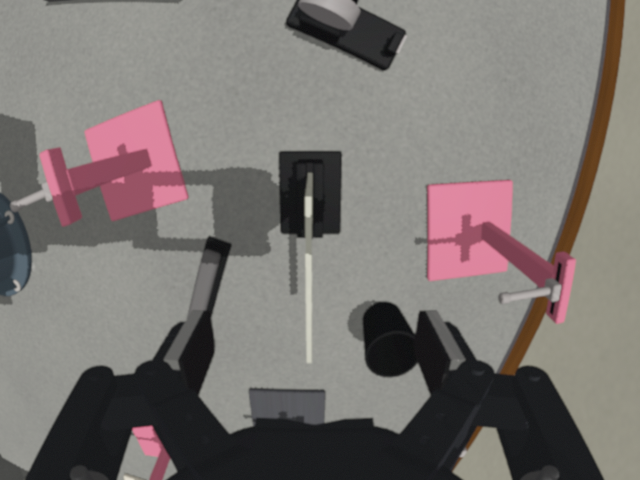

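The wrist view shows the sign's top edge running from (309,170) to (309,362), with the open fingers either side at about (212,315) and (420,312). I'll check the sign line with the fisheye model.

```bash
cat >> h.py <<'E'
def fish(s,u,v,z):
    K=s["intrinsics"];p=np.stack([u-K[0,2],v-K[1,2]],-1)/K[0,0];r=np.linalg.norm(p,axis=1)+1e-9
    d=np.c_[p/r[:,None]*np.sin(r)[:,None],np.cos(r)]@R.from_quat(s["attitude"]).as_matrix().T
    return s["eye"]+d*((z-s["eye"][2])/d[:,2])[:,None]
E
python3 - <<'E'
from h import *
from station import monitor
s=pickle.load(open("pics/w1.pkl","rb"));p=s["pixels"].astype(int)
m=np.zeros(p.shape[:2],bool);m[165:366,300:320]=1;v,u=np.nonzero(m&(p.min(2)>165));u,v=u.astype(float),v.astype(float)
for r in (180,200,240,280,320,355): print(r,u[v==r].min() if (v==r).any() else 0,u[v==r].max() if (v==r).any() else 0)
k=v>=255;X=fish(s,u,v,.174);print(line(X),line(X[k]))
st=monitor.sense();print(st["tcp_pos"],st["tool_rot"],st["qd"].round(3))
E
```

```text
180 0 0
200 306.0 310.0
240 0 0
280 306.0 311.0
320 306.0 311.0
355 307.0 311.0
(array([[0.55018892, 0.22149297],
       [0.58473937, 0.05745709]]), np.float32(-78.10579)) (array([[0.56081009, 0.17074369],
       [0.58493247, 0.05683381]]), np.float32(-78.043274))
[0.56056065 0.20802368 0.34858339] [ 6.28308869e-01  7.77960553e-01  2.26701894e-03 -4.50294810e-04] [-0.057 -0.043  0.077 -0.043 -0.004 -0.077]
```

```bash
python3 -m pendant '[[[0,-0.001,0,0,0,0,1],[0,0,0.03,0,0,0,1],[0,0,0.045,0,0,0,1],[0,0,0.045,0,0,0,1],[0,0,0.045,0,0,0,1],[0,0,0.04,0,0,0,1],[0,0,0.03,0,0,0,1],[0,0,0.011,0,0,0,1],[0,0,0,0,0,0,1],[0,0,0,0,0,0,1],[0,0,0,0,0,0,0.3],[0,0,0,0,0,0,0.3],[0,0,0,0,0,0,0.3],[0,0,0,0,0,0,0.3],[0,0,0,0,0,0,0.3]]]' 60; python3 w.py wrist w2; python3 -m pendant '[[[0,0,0,0,0,0,0],[0,0,0,0,0,0,0],[0,0,0,0,0,0,0],[0,0,0,0,0,0,0],[0,0,0,0,0,0,0],[0,0,0,0,0,0,0],[0,0,0,0,0,0,0]]]' 60;  python3 w.py wrist w3
```

```text
t: 5.0
tcp_pos: [0.5575, 0.2019, 0.1527]
tool_rot: [0.63, 0.777, 0.0, 0.0]
force: [-0.6, -0.0, -0.4]
finger_gap: 0.3
gripper_force: 0.0
5.05 [0.5575 0.2019 0.1527] [6.298e-01 7.767e-01 1.000e-04 0.000e+00] [-0.8 -0.5  0.7] [0.54025107 0.28397237 0.28184812] [0.98113911 0.10177077 0.01705254 0.1634563 ]
t: 5.75
tcp_pos: [0.5568, 0.2017, 0.1525]
tool_rot: [0.63, 0.777, -0.001, -0.001]
force: [-4.1, -1.0, 5.4]
finger_gap: 0.046
gripper_force: 58.6
5.8 [0.5568 0.2017 0.1525] [ 6.298e-01  7.767e-01 -6.000e-04 -5.000e-04] [-3.1 -1.4  4.9] [0.53977693 0.28383462 0.28160581] [0.98112803 0.10191049 0.01605982 0.16353629]
```

View pics/w3.png

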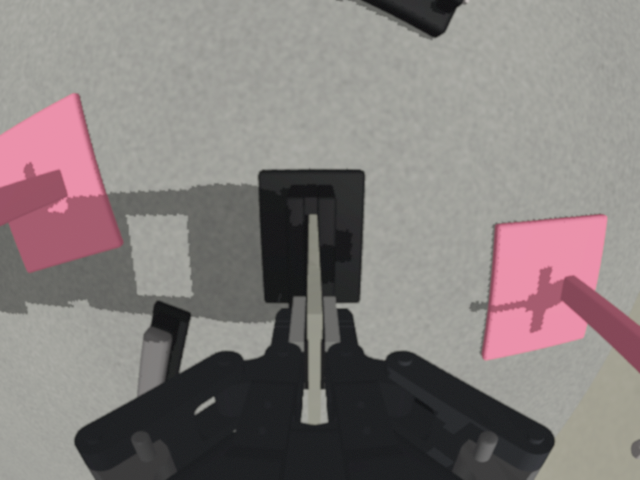

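The sign is gripped (gap ≈ plate thickness, plate edge at column 314 between the pads). Now lift it and carry it to a point in front of the peg.

```bash
python3 -m pendant '[[[0,0,-0.01,0,0,0,0],[0,0,-0.02,0,0,0,0],[0,0,-0.03,0,0,0,0],[0,0,-0.04,0,0,0,0],[0,0,-0.045,0,0,0,0],[0,0,-0.045,0,0,0,0],[0,0,-0.03,0,0,0,0],[0,0,-0.0175,0,0,0,0],[0,0,0,0,0,0,0]]]' 80; python3 -m pendant '[[[-0.0208,-0.0073,0,0,0,0,0],[-0.0416,-0.0147,0,0,0,0,0],[-0.0416,-0.0147,0,0,0,0,0],[-0.0416,-0.0147,0,0,0,0,0],[-0.0416,-0.0147,0,0,0,0,0],[-0.0416,-0.0147,0,0,0,0,0],[-0.0416,-0.0147,0,0,0,0,0],[-0.0416,-0.0147,0,0,0,0,0],[-0.0416,-0.0147,0,0,0,0,0],[-0.0416,-0.0147,0,0,0,0,0],[-0.0416,-0.0147,0,0,0,0,0],[-0.0208,-0.0073,0,0,0,0,0],[0,0,0,0,0,0,0],[0,0,0,0,0,0,0],[0,0,0,0,0,0,0],[0,0,0,0,0,0,0]]]' 80; python3 w.py wrist w4; python3 w.py side s4;python3 w.py top t4
python3 - <<'E'
import cv2,numpy as np
a=cv2.imread("pics/w4.png")[160:460,120:520];b=cv2.imread("pics/s4.png")[90:290,220:420];b=cv2.resize(b,(400,400),interpolation=cv2.INTER_CUBIC)
a=cv2.resize(a,(400,300));cv2.imwrite("pics/m4.png",np.hstack([np.vstack([a,np.zeros((100,400,3),np.uint8)]),b]))
E
```

```text
t: 6.7
tcp_pos: [0.56, 0.2023, 0.3456]
tool_rot: [0.63, 0.777, 0.004, 0.003]
force: [0.4, 0.5, -2.6]
finger_gap: 0.047
gripper_force: 78.4
t: 8.3
tcp_pos: [0.5065, -0.182, 0.3422]
tool_rot: [0.629, 0.777, 0.0, -0.0]
force: [1.2, -0.2, -2.2]
finger_gap: 0.049
gripper_force: 78.3
8.35 [ 0.5066 -0.1821  0.3424] [ 6.293e-01  7.772e-01  0.000e+00 -2.000e-04] [-0.6 -0.3 -1.5] [ 0.48921473 -0.10000608  0.47137888] [0.98111879 0.10247046 0.01677337 0.16316977]
8.4 [ 0.5067 -0.1821  0.3425] [ 0.6293  0.7772  0.     -0.    ] [-0.   0.2 -1.2] [0.3223869  0.83926591 1.06319474] [-0.11792835  0.91876168 -0.37472759  0.03935874]
8.45 [ 0.5067 -0.1822  0.3426] [0.6293 0.7771 0.     0.    ] [-0.   0.3 -1.3] [ 0.41881019 -0.0461732   1.42391642] [-0.69921146  0.71402982 -0.01926695  0.02989209]
```

View pics/m4.png

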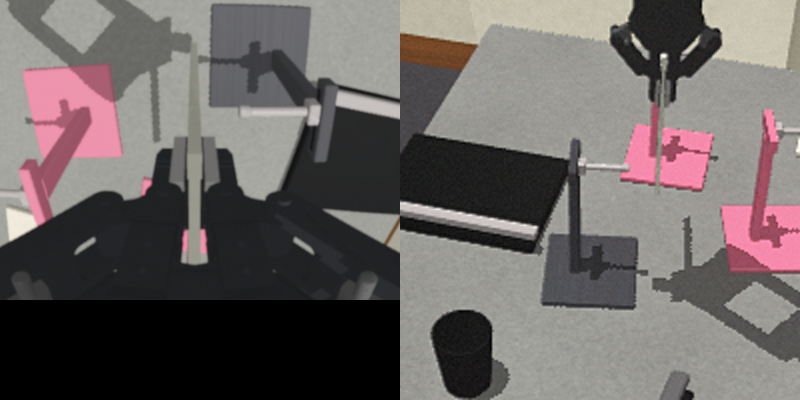

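Left crop: the sign's leg end is at (193,45) and the peg runs from (240,110) to (320,112), both level in the wrist image. Right crop: the sign is held upright in front of the peg nose. Next, measure the lateral offset in the wrist camera.

```bash
python3 - <<'E'
from h import *
s=pickle.load(open("pics/w4.pkl","rb"));p=s["pixels"].astype(int)
t=np.array([.5067,-.1822,.3425]);ax=np.array([[-.2076,.9782],[.9782,.2076]])  # tool x,y
def sel(p,r0,r1,c0,c1,th):
    m=np.zeros(p.shape[:2],bool);m[r0:r1,c0:c1]=1;v,u=np.nonzero(m&(p.min(2)>th));return u.astype(float),v.astype(float)
u,v=sel(p,258,285,355,428,120);L,a=line(fish(s,u,v,.203));print("peg wrist",len(u),L,a,"rel tool",(L-t[:2])@ax.T, "v",v.min(),v.max(),"u",u.min())
u,v=sel(p,195,300,300,330,105);u=u[v<290];v=v[v<290];L,a=line(fish(s,u,v,t[2]+.0215));print("sign wrist",len(u),v.min(),L,a,(L-t[:2])@ax.T)
i=p[190:215,306:322].min(2);print(i[::2])
s=pickle.load(open("pics/t4.pkl","rb"));p=s["pixels"].astype(int);P=cloud(s)
m=(p.min(2)>120)&(np.abs(P[...,2]-.363)<.012);m[:150]=0;m[320:]=0;v,u=np.nonzero(m);X=P[m];print(len(X),u.min(),u.max(),v.min(),v.max())
L,a=line(onplane(s,u.astype(float),v.astype(float),t[2]+.0215));print("sign top",L,a,(L-t[:2])@ax.T)
xx=(X[:,:2]-t[:2])@ax[0];print("tilt",np.polyfit(xx,X[:,2],1),xx.min(),xx.max())
E
```

```text
peg wrist 1276 [[ 0.54593052 -0.21223089]
 [ 0.60388619 -0.20046143]] 11.479347 rel tool [[-0.03752047  0.03214088]
 [-0.03803918  0.09127646]] v 265.0 284.0 u 355.0
sign wrist 2649 195.0 [[ 0.49451144 -0.12210656]
 [ 0.5000289  -0.15228818]] -79.64023 [[ 0.06131374  0.00055255]
 [ 0.03064467 -0.00031598]]
[[158 158 158 159 161 161 158 159 161 161 160 159 160 161 163 164]
 [143 140 145 153 157 157 158 159 159 160 159 159 160 161 162 163]
 [105 106 117 132 136 148 157 159 160 159 159 158 159 162 164 163]
 [100 101 102 104 116 138 154 161 161 159 157 156 157 161 163 162]
 [102 102 103 102 103 118 143 158 161 160 158 157 157 159 161 161]
 [104 104 103 102 105 121 143 155 159 160 159 159 159 160 161 160]
 [106 105 105 103 113 128 139 143 143 145 148 153 157 160 159 160]
 [106 106 105 106 111 122 127 129 130 132 137 147 156 160 160 162]
 [103 104 104 106 111 121 126 128 129 131 135 146 156 159 160 160]
 [102 101 101 104 113 122 127 129 130 130 136 146 156 159 160 161]
 [102 101 101 104 113 123 128 129 129 131 136 146 156 161 162 163]
 [111 111 118 126 127 127 128 129 128 130 133 143 156 161 162 163]
 [150 151 153 150 140 131 129 130 130 130 133 143 151 150 146 148]]
14 484 488 218 221
sign top [[ 0.53402791 -0.31887632]
 [ 0.53879381 -0.32665808]] -58.514854 [[-0.13937005 -0.00164184]
 [-0.14797157  0.00140466]]
tilt [-0.2076423   0.33233227] -0.147851316990984 -0.1399127771500197
```

```bash
python3 - <<'E'
from h import *
s=pickle.load(open("pics/w4.pkl","rb"));p=s["pixels"].astype(int).min(2);g=s["pixels"].astype(int)
print(p[260:284,352:440:8]); print("sat",(g.max(2)-p)[260:284,352:440:8].max())
print("col314",[(r,int(p[r,314])) for r in range(200,430,5)])
print(s["depth"][200:430:10,314].round(3), s["depth"][268:276,360:430:10].round(3))
i=cv2.imread("pics/w4.png")[190:430,280:440];cv2.imwrite("pics/c4.png",cv2.resize(i,None,fx=2.5,fy=2.5,interpolation=cv2.INTER_CUBIC))
s=pickle.load(open("pics/t4.pkl","rb"));cv2.imwrite("pics/c5.png",np.zeros((3,3)))
E
```

```text
[[ 97  99 102 100 101 102 102 104  47  77 113]
 [ 96  99 102 101 101 102 102 104  46  78 113]
 [ 96  99 102 100 100 102 102 103  47  80 114]
 [ 96 100 102 101 100 101 103 103  49  82 116]
 [ 95 102 103 100 100 101 102 102  56  85 128]
 [ 97 111 114 100 100 102 104 105  71  90 151]
 [108 123 132 109 109 112 114 115 100 105 169]
 [132 134 151 131 130 131 132 134 131 131 179]
 [149 142 162 154 154 154 154 155 156 155 184]
 [159 147 170 170 170 170 169 172 172 169 185]
 [160 152 177 183 183 183 180 183 184 179 186]
 [159 155 181 193 193 193 192 194 193 192 185]
 [156 155 184 199 199 199 198 199 198 198 185]
 [157 155 186 197 198 197 196 196 195 195 186]
 [157 156 185 190 191 190 189 189 188 188 188]
 [158 155 182 180 184 181 179 180 177 173 191]
 [158 152 177 169 175 169 169 169 163 144 193]
 [158 152 170 163 163 162 161 161 155 113 194]
 [158 152 161 162 156 159 159 158 158  99 193]
 [158 155 158 162 158 159 160 158 161  97 191]
 [158 156 157 160 160 158 160 159 162  96 188]
 [159 157 157 160 162 159 159 160 162  93 188]
 [158 156 158 159 163 160 158 160 161  85 186]
 [158 157 160 159 1
[... 513 characters left out ...]
95, 142), (400, 143), (405, 142), (410, 143), (415, 142), (420, 142), (425, 63)]
[0.48  0.251 0.227 0.209 0.193 0.179 0.167 0.156 0.147 0.14  0.129 0.124
 0.123 0.124 0.125 0.126 0.128 0.129 0.132 0.133 0.135 0.136 0.138] [[0.29  0.291 0.293 0.291 0.292 0.291 0.292]
 [0.29  0.29  0.291 0.291 0.291 0.293 0.291]
 [0.289 0.289 0.291 0.292 0.29  0.291 0.291]
 [0.29  0.29  0.291 0.291 0.29  0.29  0.29 ]
 [0.291 0.29  0.291 0.291 0.291 0.291 0.291]
 [0.29  0.29  0.291 0.292 0.291 0.291 0.291]
 [0.289 0.291 0.29  0.292 0.291 0.291 0.293]
 [0.291 0.291 0.291 0.292 0.292 0.293 0.292]][ WARN:0@0.632] global loadsave.cpp:1063 imwrite_ Unsupported depth image for selected encoder is fallbacked to CV_8U.
```

View pics/c4.png

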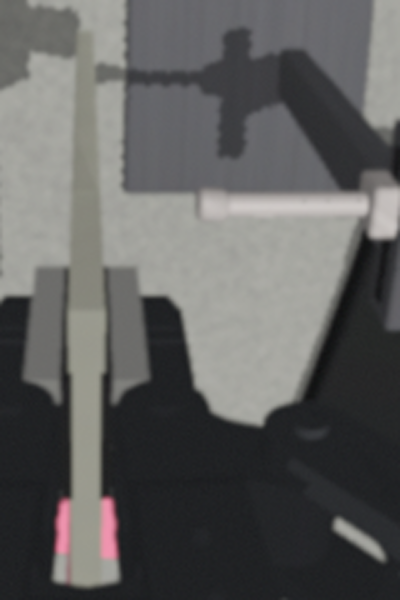

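The enlarged view shows the leg-end corner at image row 313, the sign's far end at about row 424, and the peg axis at row 271.5 with its nose at column 360. I'll convert these.

```bash
python3 - <<'E'
from h import *
t=np.array([.5067,-.1822,.3425]);ax=np.array([[-.2076,.9782],[.9782,.2076]])
s=pickle.load(open("pics/w4.pkl","rb"));f=lambda u,v,z:((fish(s,np.array([u*1.]),np.array([v*1.]),z)[0,:2]-t[:2])@ax.T*1000).round(1)
print("peg nose",f(360,271.5,.2),"peg",f(400,271.5,.2),f(425,271,.2))
p=s["pixels"].astype(int).min(2)
print("r",p[308:320,314],p[418:430,314],"head v",p[262:284,366])
for z in (.3605,.3625,.3645): print(z,"corner",f(314,312.5,z),"far",f(314,424,z))
# tip centre at start, w1: same for initial sign
s=pickle.load(open("pics/w3.pkl","rb"));p=s["pixels"].astype(int).min(2);t=np.array([.5568,.2017,.1525]);print("w3",p[300:320,314],p[415:430,314])
s2=pickle.load(open("pics/t4.pkl","rb"));p=s2["pixels"]; P=cloud(s2);d=P[...,2]
i=p[150:290,380:500];cv2.imwrite("pics/c5.png",cv2.resize(i[...,::-1],None,fx=4,fy=4,interpolation=cv2.INTER_CUBIC))
E
```

```text
peg nose [-35.5  36.5] peg [-35.9  69.4] [-35.8  90.8]
r [124 124 124 123 125 130 136 141 143 143 142 142] [143 143 142 143 143 134 105  63  36  32  32  30] head v [100 101 105 116 135 152 164 172 180 185 188 188 187 183 178 170 160 156
 155 156 157 158]
0.3605 corner [19.9 -0.2] far [-35.9  -0.2]
0.3625 corner [21.  -0.2] far [-33.7  -0.2]
0.3645 corner [22.2 -0.2] far [-31.6  -0.2]
w3 [122 121 121 122 121 121 122 122 121 121 122 122 123 126 134 139 140 141
 140 140] [141 140 140 140 140 141 141 140 131 103  61  33  28  28  28]
```

View pics/c5.png

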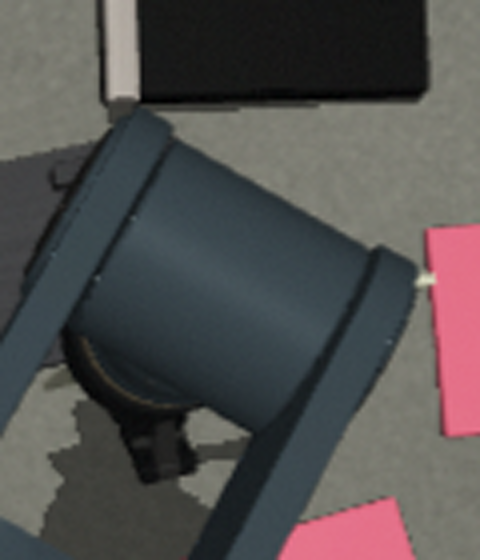

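The top crop is mostly arm; the sign's far end shows at top px (486,220), consistent with the planned grip offset. The peg needs about 2 mm of -x shift. Descend to peg height and measure again there.

```bash
python3 -m pendant '[[[-0.0025,0,0.015,0,0,0.07,0],[0,0,0.03,0,0,0,0],[0,0,0.035,0,0,0,0],[0,0,0.035,0,0,0,0],[0,0,0.03,0,0,0,0],[0,0,0.02,0,0,0,0],[0,0,0.015,0,0,0,0],[0,0,0,0,0,0,0],[0,0,0,0,0,0,0],[0,0,0,0,0,0,0],[0,0,0,0,0,0,0],[0,0,0,0,0,0,0]]]' 80; python3 w.py wrist w5; python3 w.py side s5
python3 - <<'E'
import cv2,numpy as np
a=cv2.imread("pics/w5.png")[200:440,270:470];b=cv2.imread("pics/s5.png")[130:250,270:370]
cv2.imwrite("pics/m5.png",np.hstack([cv2.resize(a,(480,576),interpolation=cv2.INTER_CUBIC),cv2.resize(b,(320,384),interpolation=cv2.INTER_CUBIC).repeat(1,0) if 0 else cv2.copyMakeBorder(cv2.resize(b,(320,384),interpolation=cv2.INTER_CUBIC),0,192,0,0,0)]))
E
```

```text
t: 9.65
tcp_pos: [0.5073, -0.1852, 0.1993]
tool_rot: [0.633, 0.774, 0.0, 0.001]
force: [0.3, -0.4, -1.0]
finger_gap: 0.04
gripper_force: 78.2
9.7 [ 0.5073 -0.1852  0.1992] [6.331e-01 7.740e-01 1.000e-04 7.000e-04] [ 0.7  0.2 -1.2] [ 0.49065785 -0.10290055  0.32830138] [0.98147698 0.09750746 0.01683531 0.1640482 ]
9.75 [ 0.5072 -0.1852  0.199 ] [6.331e-01 7.740e-01 1.000e-04 5.000e-04] [ 0.6 -0.1 -2.1] [0.3223869  0.83926591 1.06319474] [-0.11792835  0.91876168 -0.37472759  0.03935874]
```

View pics/m5.png

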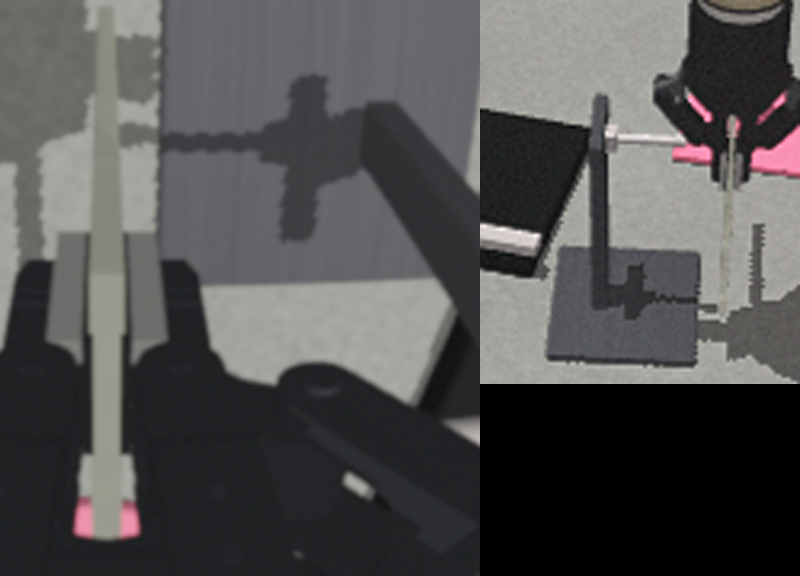

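```bash
python3 -m pendant '[[[0.0015,0.006,0,0,0,0,0],[0,0.01,0,0,0,0,0],[0,0.01,0,0,0,0,0],[0,0.006,0,0,0,0,0],[0,0.003,0,0,0,0,0],[0,0,0,0,0,0,0],[0,0,0,0,0,0,0],[0,0,0,0,0,0,0],[0,0,0,0,0,0,0]]]' 80; python3 -m pendant '[[[0,0.0025,0,0,0,0,0],[0,0.0025,0,0,0,0,0],[0,0,0,0,0,0,0],[0,0,0,0,0,0,0]]]'; python3 -m pendant '[[[0,0.0025,0,0,0,0,0],[0,0,0,0,0,0,0],[0,0,0,0,0,0,0]]]'; python3 -m pendant '[[[0,0.0025,0,0,0,0,0],[0,0,0,0,0,0,0],[0,0,0,0,0,0,0]]]'
```

```text
t: 10.65
tcp_pos: [0.534, -0.1783, 0.1985]
tool_rot: [0.633, 0.774, -0.0, -0.0]
force: [0.2, 0.6, -1.1]
finger_gap: 0.045
gripper_force: 78.3
t: 11.05
tcp_pos: [0.5382, -0.1775, 0.1985]
tool_rot: [0.633, 0.774, -0.0, -0.0]
force: [-0.5, -0.3, -1.5]
finger_gap: 0.05
gripper_force: 78.3
t: 11.35
tcp_pos: [0.5401, -0.1771, 0.1985]
tool_rot: [0.633, 0.774, 0.0, -0.0]
force: [-1.0, 0.3, -1.4]
finger_gap: 0.05
gripper_force: 78.3
t: 11.65
tcp_pos: [0.5421, -0.1767, 0.1985]
tool_rot: [0.633, 0.774, -0.0, 0.0]
force: [0.1, -0.5, -2.5]
finger_gap: 0.045
gripper_force: 78.3
```

```bash
for i in 1; do python3 -m pendant '[[[0,0.0025,0,0,0,0,0],[0,0,0,0,0,0,0],[0,0,0,0,0,0,0]]]'|egrep "tcp|force: \[";python3 -m pendant '[[[0,0.0025,0,0,0,0,0],[0,0,0,0,0,0,0],[0,0,0,0,0,0,0]]]'|egrep "tcp|force: \["; python3 -m pendant '[[[0,0.0025,0,0,0,0,0],[0,0,0,0,0,0,0],[0,0,0,0,0,0,0]]]'|egrep "tcp|force: \["; done
```

```text
tcp_pos: [0.544, -0.1763, 0.1985]
force: [0.2, -0.5, -1.6]
tcp_pos: [0.546, -0.1759, 0.1985]
force: [1.1, -0.1, -2.4]
tcp_pos: [0.548, -0.1755, 0.1985]
force: [0.2, -0.2, -1.6]
```

No contact force, about 7 mm past the nose plane, so the head is in the hole. Continuing gently.

```bash
python3 -m pendant '[[[0,0.003,0,0,0,0,0],[0,0.003,0,0,0,0,0],[0,0,0,0,0,0,0],[0,0,0,0,0,0,0]]]'|egrep "tcp|force: \[";python3 -m pendant '[[[0,0.003,0,0,0,0,0],[0,0.003,0,0,0,0,0],[0,0,0,0,0,0,0],[0,0,0,0,0,0,0]]]'|egrep "tcp|force: \["; python3 -m pendant '[[[0,0.003,0,0,0,0,0],[0,0.003,0,0,0,0,0],[0,0,0,0,0,0,0],[0,0,0,0,0,0,0]]]'|egrep "tcp|force: \["; python3 w.py side s6; python3 w.py wrist w6; python3 w.py top t6
python3 - <<'E'
import cv2,numpy as np
a=cv2.imread("pics/w6.png")[200:440,270:470];b=cv2.imread("pics/s6.png")[140:240,280:380]
cv2.imwrite("pics/m6.png",np.hstack([cv2.resize(a,(333,400)),cv2.resize(b,(400,400),interpolation=cv2.INTER_CUBIC)]))
E
```

```text
tcp_pos: [0.5527, -0.1745, 0.1985]
force: [-0.3, 0.7, -1.5]
tcp_pos: [0.5574, -0.1736, 0.1985]
force: [0.6, -0.2, -2.1]
tcp_pos: [0.5621, -0.1726, 0.1985]
force: [0.1, 0.2, -2.5]
13.8 [ 0.562  -0.1726  0.1985] [ 6.331e-01  7.741e-01 -0.000e+00 -1.000e-04] [ 0.  -0.2 -1.6] [0.3223869  0.83926591 1.06319474] [-0.11792835  0.91876168 -0.37472759  0.03935874]
13.85 [ 0.562  -0.1726  0.1985] [ 6.331e-01  7.740e-01 -0.000e+00 -1.000e-04] [-0.4  0.2 -1.4] [ 0.54549608 -0.09041057  0.32757888] [0.98156535 0.0976561  0.01610237 0.16350368]
13.9 [ 0.5619 -0.1726  0.1985] [ 6.331e-01  7.741e-01 -0.000e+00 -1.000e-04] [ 0.7  0.5 -2.1] [ 0.41881019 -0.0461732   1.42391642] [-0.69921146  0.71402982 -0.01926695  0.02989209]
```

View pics/m6.png

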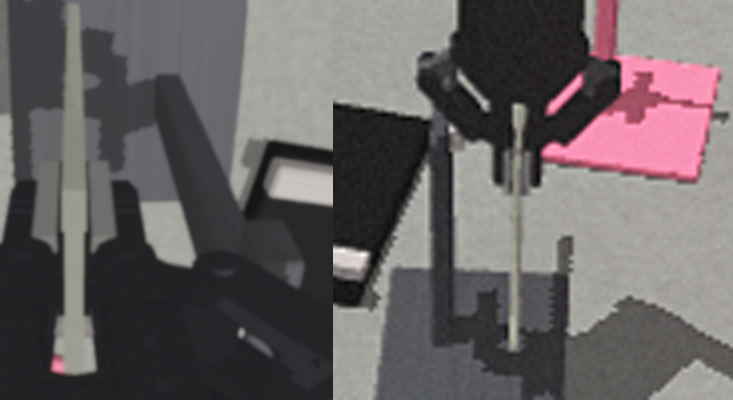

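The sign sits over the shaft (right crop: plate at (517,200), bar and block behind at (440,130)) with no force. Advance a bit more, then lower onto the shaft.

```bash
python3 -m pendant '[[[0,0.003,0,0,0,0,0],[0,0.003,0,0,0,0,0],[0,0.004,0,0,0,0,0],[0,0,0,0,0,0,0],[0,0,0,0,0,0,0]]]'|egrep "tcp|force: \["; for i in a; do python3 -m pendant '[[[0,0,0.0025,0,0,0,0],[0,0,0,0,0,0,0],[0,0,0,0,0,0,0]]]'|egrep "tcp|force: \["; python3 -m pendant '[[[0,0,0.00125,0,0,0,0],[0,0,0,0,0,0,0],[0,0,0,0,0,0,0]]]'|egrep "tcp|force: \[";python3 -m pendant '[[[0,0,0.00075,0,0,0,0],[0,0,0,0,0,0,0],[0,0,0,0,0,0,0]]]'|egrep "tcp|force: \["; done
```

```text
tcp_pos: [0.57, -0.171, 0.1984]
force: [0.6, -0.5, -2.7]
tcp_pos: [0.5697, -0.1711, 0.1964]
force: [0.8, -0.1, -1.8]
tcp_pos: [0.5698, -0.1711, 0.1955]
force: [-0.4, 0.5, -1.7]
tcp_pos: [0.57, -0.1711, 0.195]
force: [-0.3, 1.6, -0.8]
```

```bash
python3 -m pendant '[[[0,0,0.0006,0,0,0,0],[0,0,0,0,0,0,0],[0,0,0,0,0,0,0]]]'|egrep "tcp|force: \[";python3 -m pendant '[[[0,0,0.0006,0,0,0,0],[0,0,0,0,0,0,0],[0,0,0,0,0,0,0]]]'|egrep "tcp|force: \["
```

```text
tcp_pos: [0.57, -0.1711, 0.1948]
force: [-0.8, 0.7, 2.3]
tcp_pos: [0.5701, -0.1711, 0.1946]
force: [-2.0, 0.0, 6.1]
```

Contact with the shaft. Ease off 0.5 mm, soften the grip, and open gently.

```bash
python3 -m pendant '[[[0,0,-0.0005,0,0,0,0],[0,0,0,0,0,0,0],[0,0,0,0,0,0,0]]]' 20; python3 -m pendant '[[[0,0,0,0,0,0,0.07],[0,0,0,0,0,0,0.1],[0,0,0,0,0,0,0.15],[0,0,0,0,0,0,0.2],[0,0,0,0,0,0,0.22],[0,0,0,0,0,0,0.22],[0,0,0,0,0,0,0.22],[0,0,0,0,0,0,0.22],[0,0,0,0,0,0,0.22],[0,0,0,0,0,0,0.22]]]'; python3 w.py wrist w7; python3 w.py side s7
python3 - <<'E'
import cv2,numpy as np
a=cv2.imread("pics/w7.png")[200:440,230:430];b=cv2.imread("pics/s7.png")[140:240,280:380]
cv2.imwrite("pics/m7.png",np.hstack([cv2.resize(a,(333,400)),cv2.resize(b,(400,400),interpolation=cv2.INTER_CUBIC)]))
E
```

```text
t: 16.2
tcp_pos: [0.57, -0.1711, 0.1946]
tool_rot: [0.633, 0.774, 0.0, 0.0]
force: [-2.0, 0.9, 6.3]
finger_gap: 0.049
gripper_force: 79.2
t: 17.2
tcp_pos: [0.5699, -0.1711, 0.1944]
tool_rot: [0.633, 0.774, 0.0, 0.0]
force: [-0.0, -0.6, 0.6]
finger_gap: 0.222
gripper_force: 0.0
17.25 [ 0.5699 -0.1711  0.1944] [0.6331 0.774  0.     0.    ] [ 0.   0.4 -0.5] [ 0.55335248 -0.08885581  0.32347731] [0.98156173 0.09760341 0.01619409 0.16354787]
17.3 [ 0.5699 -0.1711  0.1944] [0.6332 0.774  0.     0.    ] [-1.5 -0.4  0.3] [0.3223869  0.83926591 1.06319474] [-0.11792835  0.91876168 -0.37472759  0.03935874]
```

View pics/m7.png

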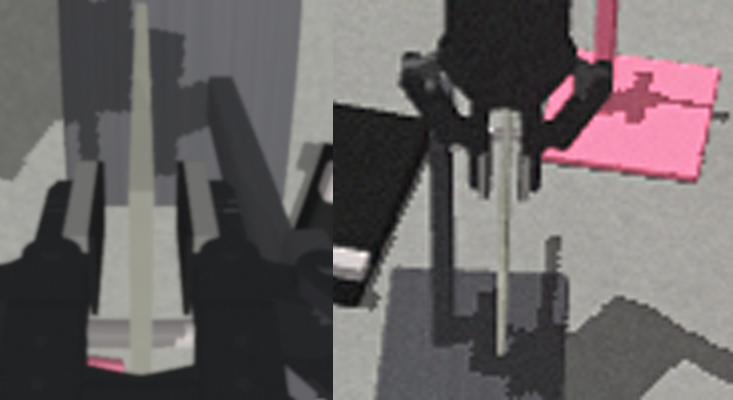

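Left crop: the peg's head and shaft pass through the plate (row 335), and both fingers are clear of it. The sign hangs free. Retreat straight up.

```bash
python3 -m pendant '[[[0,0,-0.005,0,0,0,0.22],[0,0,-0.015,0,0,0,0.22],[0,0,-0.02,0,0,0,0.22],[0,0,-0.03,0,0,0,0.22],[0,0,-0.04,0,0,0,0.22],[0,0,-0.04,0,0,0,0.22],[0.03,-0.04,0,0,0,0,0.22],[0.04,-0.045,0,0,0,0,0.22],[0.04,-0.045,0,0,0,0,0.22],[0.04,-0.045,0,0,0,0,0.22],[0.04,-0.045,0,0,0,0,0.22],[0.02,-0.02,0,0,0,0,0.22],[0,0,0,0,0,0,0.22],[0,0,0,0,0,0,0.22],[0,0,0,0,0,0,0.22],[0,0,0,0,0,0,0.22],[0,0,0,0,0,0,0.22],[0,0,0,0,0,0,0.22]]]'; python3 w.py side s8; python3 -m pendant '[[[0,0,0,0,0,0,0.22],[0,0,0,0,0,0,0.22],[0,0,0,0,0,0,0.22],[0,0,0,0,0,0,0.22],[0,0,0,0,0,0,0.22],[0,0,0,0,0,0,0.22],[0,0,0,0,0,0,0.22],[0,0,0,0,0,0,0.22],[0,0,0,0,0,0,0.22],[0,0,0,0,0,0,0.22],[0,0,0,0,0,0,0.22],[0,0,0,0,0,0,0.22],[0,0,0,0,0,0,0.22],[0,0,0,0,0,0,0.22],[0,0,0,0,0,0,0.22],[0,0,0,0,0,0,0.22],[0,0,0,0,0,0,0.22],[0,0,0,0,0,0,0.22],[0,0,0,0,0,0,0.22],[0,0,0,0,0,0,0.22]]]' >/dev/null; python3 w.py side s9; python3 w.py top t9;  python3 -m pendant '[[[0,0,0,0,0,0,0.22],[0,0,0,0,0,0,0.22],[0,0,0,0,0,0,0.22]]]'>/dev/null; python3 w.py side s10
python3 - <<'E'
from h import *
L=lambda k:cv2.imread(f"pics/{k}.png")
a=L("t9")[160:260,350:450];b=L("s9")[140:240,270:370]
cv2.imwrite("pics/m9.png",np.hstack([cv2.resize(i,(400,400),interpolation=cv2.INTER_CUBIC) for i in(a,b)]))
d=lambda x,y:np.abs(L(x)[140:240,270:370].astype(int)-L(y)[140:240,270:370]).max(2)
print("diff",(d("s8","s9")>30).sum(),(d("s9","s10")>30).sum())
s=pickle.load(open("pics/t9.pkl","rb"));p=s["pixels"].astype(int);P=cloud(s)
m=(p.min(2)>100)&(np.abs(P[...,2]-.215)<.012);m[:170]=0;m[250:]=0;m[:,:340]=0;m[:,470:]=0;X=P[m];l,an=line(X);print(len(X),l,an);yy=X[:,1];print("z vs y",np.polyfit(yy,X[:,2],1))
E
```

```text
t: 19.1
tcp_pos: [0.3488, -0.0448, 0.3142]
tool_rot: [0.633, 0.774, -0.0, -0.0]
force: [-0.1, -0.3, -0.2]
finger_gap: 0.22
gripper_force: 0.0
19.15 [ 0.3487 -0.0447  0.3142] [ 6.332e-01  7.740e-01 -1.000e-04 -3.000e-04] [-0.2 -0.7 -0. ] [0.3223869  0.83926591 1.06319474] [-0.11792835  0.91876168 -0.37472759  0.03935874]
21.2 [ 0.3484 -0.0445  0.3144] [ 0.6331  0.7741 -0.     -0.    ] [-0.6  0.5  0.5] [0.3223869  0.83926591 1.06319474] [-0.11792835  0.91876168 -0.37472759  0.03935874]
21.25 [ 0.3484 -0.0445  0.3144] [ 0.6331  0.774   0.     -0.    ] [ 0.4  0.4 -0.3] [ 0.41881019 -0.0461732   1.42391642] [-0.69921146  0.71402982 -0.01926695  0.02989209]
21.6 [ 0.3484 -0.0445  0.3144] [0.6332 0.774  0.     0.    ] [-0.4  0.3 -0.5] [0.3223869  0.83926591 1.06319474] [-0.11792835  0.91876168 -0.37472759  0.03935874]
diff 1 0
288 [[ 0.56603306 -0.15100254]
 [ 0.59925052 -0.31442374]] -78.510414
z vs y [-0.01604306  0.20961672]
```

View pics/m9.png

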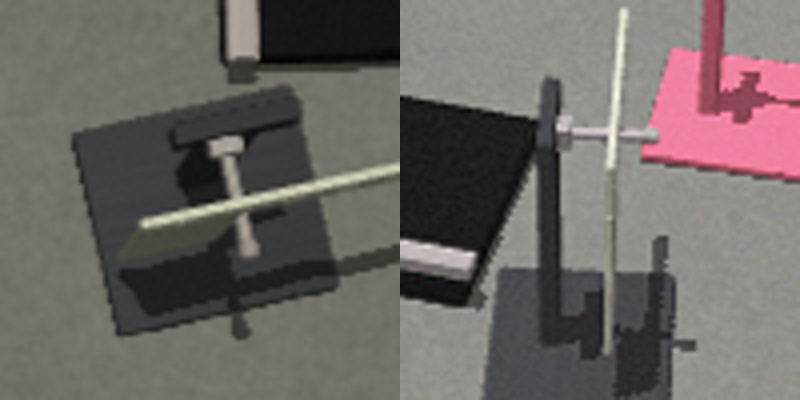

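The sign hangs level (slope about 1°) behind the peg's head at top crop (245,195). It is still between frames, and the robot is clear. Handing in.

```bash
python3 -c "
from station import job
print(job.sign_off())"
```

```text
the job is handed in; nothing more can be done
None
```

The sign hangs by hole_d on the dark steel stand's peg, seated on the shaft behind the head; it was level to about 1°, free and still at about 21.6 s, when I handed the job in.

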